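# Face a sample jar's code to the reader and snap its lid on with the toggle press

### The arm

A 6-joint arm with a two-finger parallel gripper is mounted at the origin on the work surface. World frame = base frame: x ahead of the robot, y to its left, z up, the work surface at z = 0. Lengths are in m, angles in rad, forces in N, time in s.
With the tool pointing down it reaches from about 0.3 to 0.875 m from the base axis. Payload 6.4 kg.
Tool frame: the origin (TCP) lies between the finger pads; the fingertips stand 19 mm ahead of it and the grasp point (between the pads) is the TCP (bot.nose_length is the distance from the TCP to the fingertips, in m); z points along the fingers, y is the line along which they close (so a half turn about z gives the same grasp; the last joint's range is limited). The gripper opens to 85 mm and grips with 20 to 120 N. Pads are 22 mm wide; open, the fingers measure 114 mm over their backs; the gripper's body (76 mm by 85 mm) begins 54 mm behind the grasp point. The pads swing forward as they close: fully open they stand 13 mm farther back than shut.
Start: joints at [-1.541, 0.181, 1.607, -0, 1.354, -0.206], TCP at [0.134, -0.559, 0.23] pointing down, gripper open.
Joint ranges: [-2.99, 2.99], [-0.89, 2.07], [0.3, 2.58], [-1.14, 4.28], [0, 2.63], [-3.12, 3.12]. Speed limits (rad/s): [2.57, 2.57, 3.01, 3.14, 3.14, 3.14].

### API

Orientations are given as a unit quaternion [w, x, y, z].
In Python, from rig import bot, imaging gives the robot as it stands.
- The arm moves only by the tool move_arm, never from a script. Its argument "rows" is a list of rows, each a list of 7 numbers: the turn, a rotation vector about the tool's x, y, z in rad, then the shift along the tool's x, y, z in mm, then the opening, from -1 (shut) to 1 (fully open). In form: [[rx, ry, rz, tx, ty, tz, claw], ...]. A call has 1 to 8 rows; each row is the pose to reach, as a shift and turn from the pose commanded when the call began, along the tool's axes at that moment; what a row does not reach only later rows make up. A row lasts 1/10 s, in which the tool goes at most 50 mm and 8.59 degrees, less where a joint would pass 70% of its speed; a pose out of reach is approached as far as the arm can. A call with a gripper value outside its range is refused whole. The fingers move at their own pace and stop on an object; "force" is the grip in N (left out, the last holds). Time passes only in rows, so rows that repeat a pose let the fingers close. It gives the time, the measured TCP pose, the force, the opening and the grip force at its end, in the units of the state.
- bot.read_state(): the state, without advancing time (a new reading comes with each control period).
- imaging.get_image(name): name is "scene" or "top" or "wrist"; returns a dict with "pixels" (480x640x3 uint8, red, green, blue), "fx", "fy", "cx", "cy" (pixels), "k1" (the pictures are not rectified: a ray, as slopes to the right and down, at radius r is drawn at 1 + k1 r^2 times it, then the intrinsics apply), "eye" and "attitude" of the camera in the world. Camera axes: x right, y up, looking along -z (the intrinsics and any distortion apply to the point x, -y, -z); pixel columns grow to the right and rows downward; lengths in m; the calibration is good to about 2 mm. A picture is of the moment at which its call begins. There is no depth.
- bot.job_done(): hands the job in; it is judged then, once.
The state is a dict: "time_s": time; "q": joint angles; "qvel": joint speeds; "joint_torque": joint torques, N m; "ee_pos": TCP position; "eef_rot": TCP orientation; "contact_force": force on the tool from outside, world axes, zero at the start; "moment": the same for the moment, N m; "gripper_width": finger opening in m; "finger_force": force on a finger pad.
Only numpy, scipy, OpenCV 4.12 (cv2) and the standard library are available. Lean on these libraries where they do the work, as an engineer would, in place of code of your own. Each camera call takes 0.05 s, during which the arm holds its last target. There are 200 camera calls.

### The job

The amber sample jar stands in the nest of the capping press with its lid only resting on. Turn the jar in its nest so that its bar-code label faces the reader's window squarely, then swing the press handle up and over centre until it locks, so that the foot snaps the lid fully down with the label still facing the reader. Then swing the handle back so that the press stands fully open, leaving the jar seated in its nest, the label still facing the reader and the lid on; do not knock the other things about.

Things in the scene. Friction and masses are not known exactly. Their poses are not given: they have to be found in the camera images.
- station: Capping press on an aluminium plate (x 130, y 370, 10 mm thick) fixed to the bench. Origin: nest centre at bench level, z up. In a row along its y: code reader block (58 x 52 mm, top 72 mm high) at y = -126 mm; nest (white collar 85 mm across, top 18 mm above the bench, bore 69) at 0; toggle clamp on a riser (56 mm wide, 135 high) at y = 100 to 166. Both sides of the jar in x are free.
- reader_window (a point): Centre of the reader's dark window, 50 mm above the bench, 98.5 mm from the nest centre on the station's -y side, looking along station +y at the jar. Axes as the station's.
- jar: Straight amber sample jar, 66 mm diameter, loose, standing upright in the nest (its foot 10 mm above the bench on the plate, 1.5 mm play all round). Origin: centre of its underside; z up its axis; x points out through the middle of the label. Straight sides up to 54 mm above its foot; then a narrow neck under the lid. Mass about 0.22 kg with lid.
- label (a point): Middle of the white paper label with dark bars on the jar's side (38 mm high, about 40 mm wide), 33 mm from the jar's axis and 30 mm above its foot. Axes as the jar's (x outward).
- lid (a joint): Height of the white snap lid above home, m: 0 = fully down, about 0.006 when only resting on. The lid (65 mm diameter, 14 mm high) turns with the jar and slides down its neck with about 8 N of friction, and stays where it is left. Its top is 68 mm above the jar's foot when home.
- clamp_handle (a joint): Press handle, rad: 0 = locked on its stop (leaning 0.05 rad past upright, towards the jar); 0.052 = dead centre, upright; 0.890 = fully open on its stop (leaning 48 degrees back from the jar, to station +y), as at the start. Swings in the station's y-z plane; a few newtons at the grip move it. Locked, it stays until pushed back over centre; near fully open it stays open.
- clamp_arm (a joint): Angle of the clamp arm, rad: about 0.02 = down on the lid when locked; 1.73 = fully open, the arm standing up and leaning 9 degrees back from the jar, top about 240 mm above the bench. A linkage couples it to the handle: it moves only when the handle does.
- handle_pivot (a point): Fixed pivot of the handle on the bracket: at station y = +148 mm, 122 mm above the bench. Axes as the station's; the pivot's axis is station x.
- handle_grip (a point): Point on the axis of the handle's black round grip, 110 mm from the pivot. The grip is 22 mm thick and runs from 45 mm to the rounded end at 142 mm from the pivot; below it is a 6 mm flat steel bar. z of this frame points along the handle to its free end.
- foot (a point): Centre of the underside of the rubber foot, 40 mm diameter, 120 mm out along the clamp arm; it comes down on the middle of the lid and yields about 2 mm at lock. z points from the foot into the arm.
- spare_jar: Bystander: a closed jar of the same kind, 66 mm diameter, 68 mm high, standing on the bench. Origin: centre of its underside.
- tube_rack: Bystander: white rack of capped sample tubes, 72 x 212 mm, 94 mm high. Origin: centre of its underside.
- lid_tray: Bystander: grey open tray of spare lids, 150 x 110 mm, 45 mm high. Origin: centre of its underside.
- marker: Bystander: marker pen lying on the bench, 136 mm long, 16 mm thick. Origin: at its middle on the bench.
Things that resemble listed ones, but are neither listed nor needed, are in the scene too. What is shaped like the jar but green or pink is not meant.

How it is judged:
On the way, in this order (a step that is already met when the one before it is completed fails the run):
1. the label faces the reader's window (its middle within 14 mm, about 25 degrees, of the line from the jar to the window) while the lid is still up (x of label in the frame of station between -0.014 and 0.014 m and y of label in the frame of station below -0.025 m and value of joint lid above 0.003 m), for 0.2 s.
2. the handle is over centre and locked, the lid fully down under the foot (within 1.5 mm of home), the label still facing the reader (x of label in the frame of station between -0.014 and 0.014 m and y of label in the frame of station below -0.025 m and value of joint clamp_handle below 0.035 rad and value of joint lid below 0.0015 m), for 0.3 s.
At the end, for the whole second after the job is handed in: Press open (handle past 0.8 rad, arm past 1.45); jar at rest, upright within 0.06 rad, seated (on the plate within 3 mm, centred within 5 mm); lid within 1.5 mm of home; middle of the label on the reader's side, within 14 mm sideways of the line from nest to window (x of label in the frame of station between -0.014 and 0.014 m and y of label in the frame of station below -0.025 m and z of jar in the frame of station below 0.013 m and horizontal distance between jar and station below 0.005 m and angle between jar's own z axis and vertical below 0.06 rad and value of joint lid below 0.0015 m and value of joint clamp_handle above 0.8 rad and value of joint clamp_arm above 1.45 rad and linear speed of jar below 0.02 m/s); the robot touches nothing.
It fails at once if a bystander (spare jar, tube rack, lid tray, marker) is shifted by more than 30 mm, or the spare jar or rack is tipped over (distance of any of spare_jar, tube_rack, lid_tray, marker from where it was at the start of the episode above 0.03 m or angle between any of spare_jar, tube_rack's own z axis and vertical above 0.5 rad).
It also fails if it takes over 64 s, if anything falls off the work surface, if the arm or the gripper's body presses on something with over 40 N, if the wrist force passes 120 N, or if a joint passes its speed limit or range.

## Working session

There is one attempt and no reset: what is moved stays moved. The work goes in short steps, Python scripts to look and compute and a tool call to move; the robot and the scene stay as the last step left them, time stands still between calls to the robot, and variables do not carry over. Pictures are saved under pics/ and viewed, at most 10 in all, crops included, and the job is handed in when it is done.

Besides the shell and the picture viewer there is one more tool, called after "Emit:" by a JSON object that holds its "fn" and its "kwargs", one argument or row to a line. move_arm: Moves the arm, as the interface text tells. Its arguments: {"type":"object","properties":{"rows":{"type":"array","items":{"type":"array","items":{"type":"number"}}},"force":{"type":"number"}},"required":["rows"]}

```bash
mkdir -p pics; ls; cat > h.py <<'E'
import numpy as np, cv2
from rig import bot, imaging
from scipy.spatial.transform import Rotation as R
def Rq(q): return R.from_quat([q[1],q[2],q[3],q[0]])
def att(c):
    a=np.array(c["attitude"],float)
    return a if a.shape==(3,3) else Rq(a).as_matrix()
def ray(c,u,v):
    x=(u-c["cx"])/c["fx"]; y=(v-c["cy"])/c["fy"]
    rd=np.hypot(x,y); r=rd
    for _ in range(30): r=rd/(1+c["k1"]*r*r)
    s=r/rd if rd>0 else 1
    d=att(c)@np.array([x*s,-y*s,-1.]); return np.array(c["eye"]),d/np.linalg.norm(d)
def onz(c,u,v,z):
    e,d=ray(c,u,v); return e+d*(z-e[2])/d[2]
def proj(c,p):
    q=att(c).T@(np.array(p)-np.array(c["eye"])); x,y=q[0]/-q[2],-q[1]/-q[2]
    k=1+c["k1"]*(x*x+y*y); return c["cx"]+c["fx"]*x*k, c["cy"]+c["fy"]*y*k
def snap(name,f):
    c=imaging.get_image(name); cv2.imwrite(f"pics/{f}.png",c["pixels"][:,:,::-1]); np.save(f"pics/{f}.npy",c,allow_pickle=True); return c
def load(f): return np.load(f"pics/{f}.npy",allow_pickle=True).item()
E
python3 - <<'E'
from h import *
for n in("scene","top"):
    c=snap(n,n+"0"); print(n,{k:v for k,v in c.items() if k!="pixels"})
print(bot.read_state())
E
```

```text
pics
scene {'fx': 512.586184954274, 'fy': 512.586184954274, 'cx': 324.0141749871194, 'cy': 233.45631294504707, 'k1': -0.10521098548817347, 'eye': array([1.23944269, 0.0579937 , 1.28948621]), 'attitude': array([0.70812376, 0.1981503 , 0.18065074, 0.65319409])}
top {'fx': 520.9350180798696, 'fy': 520.9350180798696, 'cx': 323.2016052175563, 'cy': 237.10089612146544, 'k1': 0.010330990387464269, 'eye': array([0.43956203, 0.10452743, 1.19606111]), 'attitude': array([ 0.70659637,  0.04117965, -0.04252544, -0.70513644])}
{'time_s': 0.1, 'q': array([-1.54127324e+00,  1.81487203e-01,  1.60789974e+00, -1.61404578e-05,
        1.35382411e+00, -2.06272372e-01]), 'qvel': array([-2.42591121e-04, -8.97562527e-04, -1.98018672e-03, -1.75567511e-05,
       -1.06357101e-03,  1.56335074e-03]), 'joint_torque': array([ 5.65604660e-04, -4.45873654e+01, -3.52237558e+01, -2.74242011e-04,
        4.10897657e-03,  2.17457762e-05]), 'ee_pos': array([ 0.13434174, -0.55856739,  0.22916675]), 'eef_rot': array([-8.06738785e-04,  9.93057579e-01,  1.17626486e-01,  6.35709648e-05]), 'contact_force': array([0.32638376, 0.89274802, 0.20312377]), 'moment': array([-0.01506812,  0.0069338 ,  0.00671519]), 'finger_force': 0.0, 'gripper_width': 0.08571079026956872}
```

```bash
ls pics
```

```text
scene0.npy
scene0.png
top0.npy
top0.png
```

View pics/scene0.png

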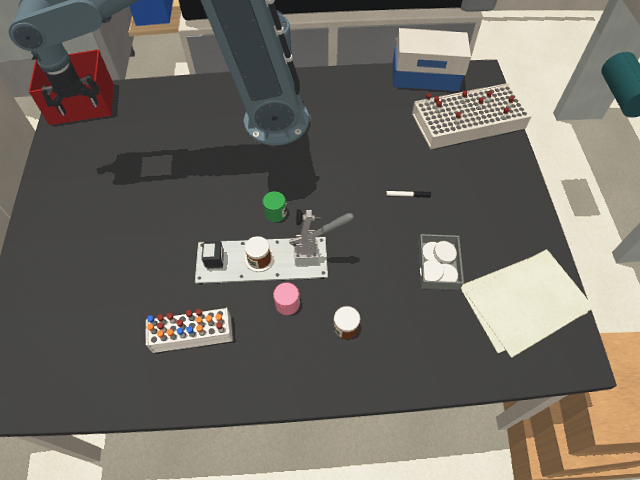

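View pics/top0.png

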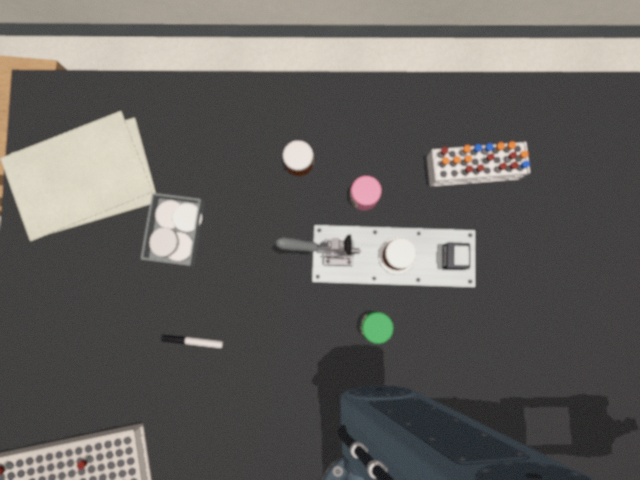

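Candidates in the scene view: amber jar in the nest (258,253), closed spare jar (347,322), green (274,207) and pink (287,298) lookalikes. I choose (258,253) in the nest, which is (400,254) in the top view. Next is a close crop and the station pose.

```bash
python3 - <<'E'
from h import *
s=load("scene0");t=load("top0")
a=cv2.resize(s["pixels"][215:290,185:365],None,fx=4.4,fy=4.4,interpolation=cv2.INTER_CUBIC)
cv2.imwrite("pics/crop1.png",a[:,:,::-1])
im=cv2.cvtColor(t["pixels"],cv2.COLOR_RGB2HSV)
m=((im[:,:,2]>110)&(im[:,:,1]<60)).astype(np.uint8)
m=cv2.morphologyEx(m,cv2.MORPH_CLOSE,np.ones((9,9)))
n,l,st,ce=cv2.connectedComponentsWithStats(m)
k=l[232,440]; r=cv2.minAreaRect(np.argwhere(l==k)[:,::-1].astype(np.float32)); b=cv2.boxPoints(r)
P=np.array([onz(t,*p,.010) for p in b]);print(r,P)
print([np.linalg.norm(P[i]-P[i-1]) for i in range(4)])
for nm,z,uv in(("lid",.084,(400,254)),("reader",.072,(459,256)),("spare",.068,(298,155)),("pink",.06,(366,192)),("green",.06,(377,327)),("rack",.094,(479,164)),("tray",.03,(171,229))):print(nm,onz(t,*uv,z))
E
```

```text
((376.75360107421875, 255.0761260986328), (198.37046813964844, 59.001800537109375), 1.8328393697738647) [[ 0.47927236  0.20778074  0.01      ]
 [ 0.61449331  0.20513909  0.01      ]
 [ 0.60076612 -0.25037724  0.01      ]
 [ 0.46592801 -0.24163941  0.01      ]]
[np.float64(0.4496182220657943), np.float64(0.13524675505361902), np.float64(0.455723123747459), np.float64(0.1351209291857349)]
lid [ 0.53581541 -0.06201187  0.084     ]
reader [ 0.53280202 -0.19133341  0.072     ]
spare [0.75736334 0.15885268 0.068     ]
pink [0.67575701 0.00771561 0.06      ]
green [ 0.38022383 -0.01363701  0.06      ]
rack [ 0.7308697  -0.23451939  0.094     ]
tray [0.59597477 0.4456962  0.03      ]
```

View pics/crop1.png

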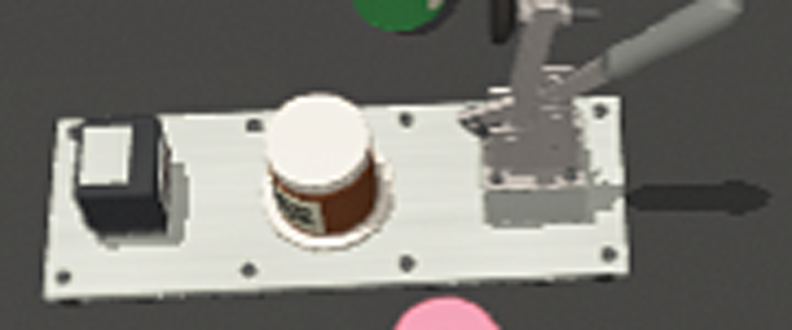

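The crop confirms the amber jar with its loose lid standing in the nest collar. Its label is at crop (297,213), on the reader's-left and front side, with its right edge near the middle of the jar. The reader is at crop (120,180) and the handle end at (720,10).

```bash
python3 - <<'E'
from h import *
s=load("scene0");t=load("top0")
def fit(c,px):
    P=np.array([onz(c,*p,.010) for p in px])
    m=P.mean(0); y=(P[1]+P[2]-P[0]-P[3])/2; x=(P[2]+P[3]-P[0]-P[1])/2
    print(m,np.linalg.norm(y),np.linalg.norm(x),"yaw",np.degrees(np.arctan2(-y[0],y[1])),np.degrees(np.arctan2(x[1],x[0])))
    return P
# order: (-x,-y),(-x,+y),(+x,+y),(+x,-y)
fit(t,[(475,287),(312,283),(314,226),(476,230)])
c=lambda u,v:(185+(u+.5)/4.4-.5,215+(v+.5)/4.4-.5)
fit(s,[c(58,118),c(620,97),c(629,272),c(44,298)])
# lid centre in both
for n,cc,p in(("top",t,(400,254)),("scene",s,c(317,140))):print(n,onz(cc,*p,.084))
# lid blob in top
g=cv2.cvtColor(t["pixels"],cv2.COLOR_RGB2GRAY)
ci=cv2.HoughCircles(cv2.resize(g[225:285,365:435],None,fx=6,fy=6,interpolation=cv2.INTER_CUBIC),cv2.HOUGH_GRADIENT,2,100,param1=80,param2=20,minRadius=70,maxRadius=125)
print(ci[0][:3]/6+[365,225,0])
for q in ci[0][:2]:
  u,v=q[:2]/6+[365,225]; print(onz(t,u,v,.084))
print(c(700,10),c(740,5))
E
```

```text
[ 0.53690601 -0.05974429  0.01      ] 0.3708008009989379 0.13054998422219302 yaw -1.2875358870267555 -2.319097692709317
[ 0.5397771  -0.05943276  0.01      ] 0.37040565610560594 0.13009756527175173 yaw -1.8393937155300364 -1.8015824145559483
top [ 0.53581541 -0.06201187  0.084     ]
scene [ 0.54116074 -0.06441512  0.084     ]
[[399.83333206 253.83333397  14.53333282]
 [370.5        244.5         17.30000114]
 [369.16666651 265.16666794  18.39999962]]
[ 0.53617272 -0.06166053  0.084     ]
[0.55613196 0.00098469 0.084     ]
(343.70454545454544, 216.88636363636363) (352.7954545454545, 215.75)
```

```bash
cat >> h.py <<'E'
S=np.array([.538,-.0625,0]);YAW=np.radians(-1.7)
def st(x,y,z): return S+R.from_euler('z',YAW).apply([x,y,z])
def down(yawdeg): # tool down, tool x at azimuth yawdeg
    a=np.radians(yawdeg); x=np.array([np.cos(a),np.sin(a),0]); z=np.array([0,0,-1.]); return R.from_matrix(np.c_[x,np.cross(z,x),z])
def go(p,rot):
    s=bot.read_state(); r0=Rq(s["eef_rot"]); 
    print("t",s["time_s"],"rv",(r0.inv()*rot).as_rotvec().round(3),"mm",(1000*r0.inv().apply(np.array(p)-s["ee_pos"])).round(1),"at",np.round(s["ee_pos"],4),"q",np.round(s["q"],2))
E
python3 - <<'E'
from h import *
go((.56,-.19,.27),down(120))
E
```

```text
t 0.1 rv [-1.000e-03 -2.000e-03 -1.859e+00] mm [ 500.  -259.   -40.3] at [ 0.1343 -0.5586  0.2292] q [-1.54  0.18  1.61 -0.    1.35 -0.21]
```

Emit:
{"fn": "move_arm", "kwargs": {
  "rows": [
    [0, 0, -1.86, 500, -259, -40, 1],
    [0, 0, -1.86, 500, -259, -40, 1],
    [0, 0, -1.86, 500, -259, -40, 1],
    [0, 0, -1.86, 500, -259, -40, 1],
    [0, 0, -1.86, 500, -259, -40, 1],
    [0, 0, -1.86, 500, -259, -40, 1],
    [0, 0, -1.86, 500, -259, -40, 1],
    [0, 0, -1.86, 500, -259, -40, 1]
  ]
}}

```text
time_s: 0.9
ee_pos: [0.4371, -0.2961, 0.2583]
eef_rot: [-0.0, 0.751, 0.66, -0.0]
contact_force: [0.2, -1.0, -0.1]
gripper_width: 0.0858
finger_force: 0.0
```

```bash
python3 - <<'E'
from h import *
go((.56,-.19,.27),down(120))
E
```

```text
t 0.9 rv [-0.    -0.    -0.653] mm [121.  108.3 -11.7] at [ 0.4371 -0.2961  0.2583] q [-0.82  0.05  1.69 -0.    1.4  -0.69]
```

Emit:
{"fn": "move_arm", "kwargs": {
  "rows": [
    [0, 0, -0.65, 121, 108, -12, 1],
    [0, 0, -0.65, 121, 108, -12, 1],
    [0, 0, -0.65, 121, 108, -12, 1],
    [0, 0, -0.65, 121, 108, -12, 1],
    [0, 0, -0.65, 121, 108, -12, 1],
    [0, 0, -0.65, 121, 108, -12, 1]
  ]
}}

```text
time_s: 1.5
ee_pos: [0.5594, -0.1916, 0.2697]
eef_rot: [-0.001, 0.503, 0.864, -0.0]
contact_force: [-0.5, -0.9, -0.5]
gripper_width: 0.0853
finger_force: 0.0
```

```bash
python3 - <<'E'
from h import *
c=snap("wrist","w1"); print({k:v for k,v in c.items() if k!="pixels"})
print(proj(c,st(0,0,.084)),proj(c,st(0,0,.01)))
go((.538,-.0625,.15),down(120))
E
```

```text
{'fx': 403.593078351389, 'fy': 403.593078351389, 'cx': 316.9748333534852, 'cy': 235.62863803675404, 'k1': -0.05214599264471861, 'eye': array([ 0.51848798, -0.12270364,  0.41441255]), 'attitude': array([ 0.95467695, -0.15281903, -0.04062473,  0.25216642])}
(np.float64(378.63795740225333), np.float64(45.13691536419074)) (np.float64(367.001493899811), np.float64(56.101918277976836))
t 1.55 rv [-0.001 -0.001 -0.009] mm [123.1  45.5 119.8] at [ 0.5591 -0.1921  0.2697] q [-0.53  0.19  1.52 -0.    1.44 -1.05]
```

View pics/w1.png

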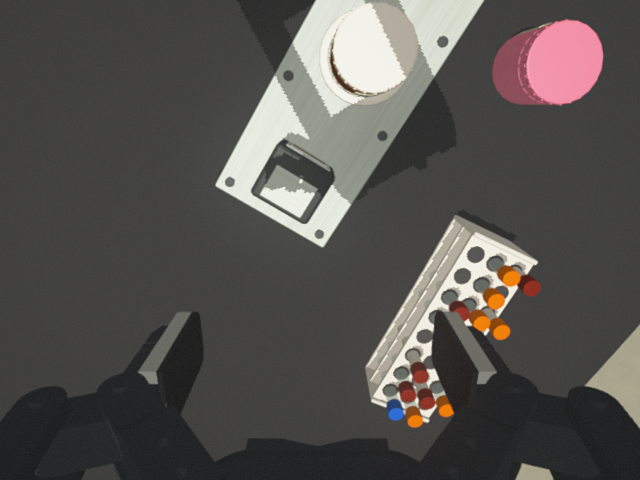

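The wrist view shows the lid at (374,50), the reader at (295,180) and the rack at (450,320), but only a sliver of the jar's side. I'll measure the label's angle from its edges in the scene view.

```bash
python3 - <<'E'
from h import *
from scipy.ndimage import map_coordinates
s=load("scene0"); px=s["pixels"].astype(float)
dx=np.array([.001,0,0])
for z in(.032,.040,.048):
  for a in range(-90,101,10):
    p=st(0,0,z)+.033*np.array([np.cos(np.radians(a)),np.sin(np.radians(a)),0])
    u,v=proj(s,p); print(z,a,round(u,1),round(v,1),[int(map_coordinates(px[:,:,k],[[v],[u]],order=1)[0]) for k in range(3)])
E
```

```text
0.032 -90 247.6 255.4 [117, 93, 77]
0.032 -80 247.8 257.2 [149, 132, 107]
0.032 -70 248.3 258.9 [86, 84, 71]
0.032 -60 249.2 260.5 [76, 76, 64]
0.032 -50 250.4 261.9 [81, 80, 68]
0.032 -40 251.9 263.1 [79, 78, 67]
0.032 -30 253.6 264.0 [51, 51, 45]
0.032 -20 255.5 264.7 [101, 100, 87]
0.032 -10 257.5 265.0 [123, 109, 91]
0.032 0 259.6 265.0 [78, 41, 21]
0.032 10 261.6 264.7 [79, 43, 23]
0.032 20 263.6 264.1 [78, 43, 24]
0.032 30 265.5 263.2 [76, 43, 25]
0.032 40 267.2 262.0 [73, 41, 22]
0.032 50 268.6 260.6 [69, 36, 18]
0.032 60 269.7 259.1 [83, 61, 47]
0.032 70 270.5 257.4 [116, 102, 90]
0.032 80 271.0 255.6 [144, 136, 124]
0.032 90 271.1 253.8 [179, 172, 160]
0.032 100 270.9 252.0 [171, 163, 150]
0.04 -90 247.2 254.0 [158, 141, 127]
0.04 -80 247.4 255.8 [110, 82, 65]
0.04 -70 248.0 257.5 [157, 144, 119]
0.04 -60 248.9 259.1 [119, 116, 99]
0.04 -50 250.1 260.5 [112, 110, 94]
0.04 -40 251.5 261.7 [83, 82, 71]
0.04 -30 253.3 262.7 [85, 84, 72]
0.04 -20 255.2 263.3 [105, 102, 87]
0.04 -10 257.2 263.7 [130, 120, 101]
0.04 0 259.3 263.7 [78, 41, 23]
0.04 10 261.3 263.4 [79, 45, 25]
0.04 
[... 324 characters left out ...]
 [227, 220, 206]
0.048 -80 247.1 254.4 [128, 105, 90]
0.048 -70 247.6 256.2 [118, 91, 73]
0.048 -60 248.5 257.8 [142, 123, 99]
0.048 -50 249.7 259.2 [151, 143, 120]
0.048 -40 251.2 260.4 [148, 144, 122]
0.048 -30 252.9 261.3 [129, 127, 110]
0.048 -20 254.8 262.0 [118, 116, 100]
0.048 -10 256.9 262.3 [133, 128, 111]
0.048 0 259.0 262.3 [80, 44, 24]
0.048 10 261.0 262.0 [79, 45, 24]
0.048 20 263.1 261.4 [78, 43, 23]
0.048 30 264.9 260.5 [77, 43, 25]
0.048 40 266.6 259.3 [75, 42, 24]
0.048 50 268.1 257.9 [72, 41, 21]
0.048 60 269.2 256.3 [71, 42, 25]
0.048 70 270.0 254.6 [101, 89, 80]
0.048 80 270.5 252.8 [152, 143, 132]
0.048 90 270.6 251.0 [238, 232, 221]
0.048 100 270.4 249.2 [231, 226, 213]
```

```bash
python3 - <<'E'
from h import *
c=load("w1"); p=c["pixels"]
im=cv2.cvtColor(p,cv2.COLOR_RGB2HSV)
# lid top boundary: fit circle from Hough
g=cv2.cvtColor(p,cv2.COLOR_RGB2GRAY)[0:115,300:450]
ci=cv2.HoughCircles(cv2.resize(g,None,fx=3,fy=3),cv2.HOUGH_GRADIENT,1.5,60,param1=100,param2=25,minRadius=110,maxRadius=150)
print(ci[0][:4]/3+[300,0,0])
for q in ci[0][:4]: print(onz(c,q[0]/3+300,q[1]/3,.084))
P=np.array([onz(c,u,v,.01) for u,v in((217,186),(325,246))]); print(P, np.linalg.norm(P[0]-P[1]), P.mean(0), st(0,-182,0)if 0 else st(0,-.182,.01))
E
```

```text
[[369.25        56.75        40.06666565]]
[ 0.53615358 -0.07305627  0.084     ]
[[ 0.46959304 -0.24220217  0.01      ]
 [ 0.59747817 -0.24407861  0.01      ]] 0.12789890022979664 [ 0.5335356  -0.24314039  0.01      ] [ 0.53260074 -0.24441989  0.01      ]
```

Emit:
{"fn": "move_arm", "kwargs": {
  "rows": [
    [0, 0, 0, 123, 45, 60, 1],
    [0, 0, 0, 123, 45, 60, 1],
    [0, 0, 0, 123, 45, 60, 1],
    [0, 0, 0, 123, 45, 60, 1],
    [0, 0, 0, 123, 45, 60, 1]
  ]
}}

```text
time_s: 2.05
ee_pos: [0.5374, -0.0631, 0.2101]
eef_rot: [-0.0, 0.504, 0.864, -0.0]
contact_force: [-0.3, -0.6, 0.8]
gripper_width: 0.0854
finger_force: 0.0
```

```bash
python3 - <<'E'
from h import *
c=snap("wrist","w2"); print(proj(c,st(0,0,.084)))
go((.538,-.0625,.05),down(120))
E
```

```text
(np.float64(320.22315053279493), np.float64(223.13908333315192))
t 2.1 rv [ 0.     0.001 -0.01 ] mm [  1.6   0.7 160.8] at [ 0.5381 -0.0641  0.2108] q [-0.34  0.12  1.71 -0.    1.31 -0.85]
```

View pics/w2.png

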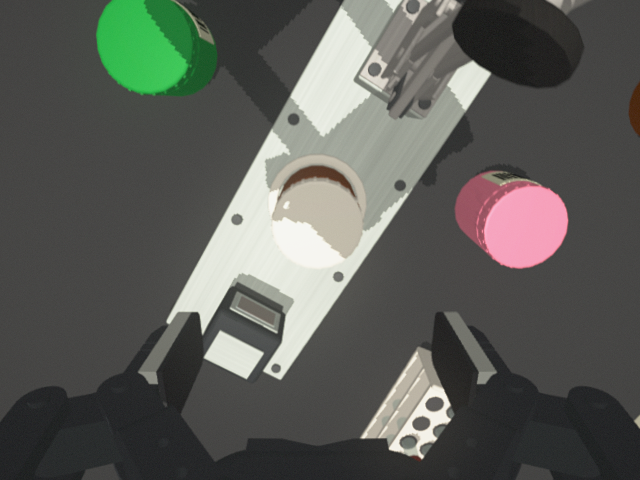

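The wrist view shows the lid at (318,222), where it was predicted, the reader window at (255,310) and the clamp foot at (520,40). At grasp height the camera would come close to the foot, so I'll turn the tool to put the camera on the free +x side.

Emit:
{"fn": "move_arm", "kwargs": {
  "rows": [
    [0, 0, 1.56, 1, 1, 20, 1],
    [0, 0, 1.56, 1, 1, 20, 1],
    [0, 0, 1.56, 1, 1, 20, 1],
    [0, 0, 1.56, 1, 1, 20, 1],
    [0, 0, 1.56, 1, 1, 20, 1],
    [0, 0, 1.56, 1, 1, 20, 1],
    [0, 0, 1.56, 1, 1, 20, 1],
    [0, 0, 1.56, 1, 1, 20, 1]
  ]
}}

```text
time_s: 2.9
ee_pos: [0.5391, -0.0641, 0.1914]
eef_rot: [0.001, 0.906, 0.424, 0.001]
contact_force: [0.2, -0.1, 0.6]
gripper_width: 0.0856
finger_force: 0.0
```

```bash
python3 - <<'E'
from h import *
go((.538,-.0625,.05),down(30))
E
```

```text
t 2.9 rv [ 0.002 -0.001  0.353] mm [  0.5  -2.2 141.4] at [ 0.5391 -0.0641  0.1914] q [-0.34  0.15  1.73 -0.    1.27  0.36]
```

Emit:
{"fn": "move_arm", "kwargs": {
  "rows": [
    [0, 0, 0.15, 0.5, -2, 10, 1],
    [0, 0, 0.3, 0.5, -2, 30, 1],
    [0, 0, 0.35, 0.5, -2, 60, 1],
    [0, 0, 0.35, 0.5, -2, 85, 1],
    [0, 0, 0.35, 0.5, -2, 110, 1],
    [0, 0, 0.35, 0.5, -2, 130, 1],
    [0, 0, 0.35, 0.5, -2, 140, 1],
    [0, 0, 0.35, 0.5, -2, 140, 1]
  ]
}}

```text
time_s: 3.7
ee_pos: [0.5366, -0.0614, 0.0495]
eef_rot: [-0.0, 0.965, 0.264, -0.001]
contact_force: [0.2, -0.2, 1.0]
gripper_width: 0.0857
finger_force: 0.0
```

Emit:
{"fn": "move_arm", "kwargs": {
  "force": 25,
  "rows": [
    [0, 0, 0, 0, 0, 0, -1],
    [0, 0, 0, 0, 0, 0, -1],
    [0, 0, 0, 0, 0, 0, -1],
    [0, 0, 0, 0, 0, 0, -1],
    [0, 0, 0, 0, 0, 0, -1]
  ]
}}

```text
time_s: 4.2
ee_pos: [0.5393, -0.0618, 0.0524]
eef_rot: [0.002, 0.964, 0.265, 0.002]
contact_force: [2.5, -5.3, 3.4]
gripper_width: 0.0641
finger_force: 28.7
```

Emit:
{"fn": "move_arm", "kwargs": {
  "rows": [
    [0, 0, 0.12, 0, 0, 0, -1],
    [0, 0, 0.24, 0, 0, 0, -1],
    [0, 0, 0.36, 0, 0, 0, -1],
    [0, 0, 0.48, 0, 0, 0, -1],
    [0, 0, 0.6, 0, 0, 0, -1],
    [0, 0, 0.72, 0, 0, 0, -1],
    [0, 0, 0.82, 0, 0, 0, -1],
    [0, 0, 0.88, 0, 0, 0, -1]
  ]
}}

```text
time_s: 5.0
ee_pos: [0.5386, -0.0637, 0.0525]
eef_rot: [0.003, 0.985, -0.172, 0.002]
contact_force: [-1.8, -13.9, 5.4]
gripper_width: 0.0641
finger_force: 28.9
```

Emit:
{"fn": "move_arm", "kwargs": {
  "rows": [
    [0, 0, 0, 0, 0, 0, -1],
    [0, 0, 0, 0, 0, 0, 1],
    [0, 0, 0, 0, 0, 0, 1],
    [0, 0, 0, 0, 0, 0, 1],
    [0, 0, 0, 0, 0, 0, 1],
    [0, 0, 0, 0, 0, 0, 1]
  ]
}}

```text
time_s: 5.6
ee_pos: [0.5368, -0.0599, 0.0502]
eef_rot: [-0.0, 0.985, -0.171, -0.0]
contact_force: [0.2, 0.8, 0.4]
gripper_width: 0.0852
finger_force: 0.0
```

```bash
python3 - <<'E'
from h import *
go((.538,-.0625,.21),down(-20))
E
```

```text
t 5.6 rv [-0.     0.     0.005] mm [   1.9    2.  -159.8] at [ 0.5368 -0.0599  0.0502] q [-0.33  0.34  1.82  0.    0.98  1.58]
```

Emit:
{"fn": "move_arm", "kwargs": {
  "rows": [
    [0, 0, 0, 1, 2, -30, 1],
    [0, 0, 0, 1, 2, -70, 1],
    [0, 0, 0, 1, 2, -110, 1],
    [0, 0, 0, 0, 2, -150, 1],
    [0, 0, 0, -40, 40, -190, 1],
    [0, 0, 0, -90, 90, -200, 1],
    [0, 0, 0, -130, 130, -200, 1]
  ]
}}

```text
time_s: 6.3
ee_pos: [0.4098, -0.1207, 0.248]
eef_rot: [0.001, 0.985, -0.17, 0.002]
contact_force: [-1.3, -1.5, 0.4]
gripper_width: 0.0855
finger_force: 0.0
```

```bash
python3 - <<'E'
from h import *
from scipy.ndimage import map_coordinates
s=snap("scene","s1"); px=s["pixels"].astype(float)
for z in(.034,.042,.050):
  for a in range(-95,5,6):
    p=st(0,0,z)+.033*np.array([np.cos(np.radians(a)),np.sin(np.radians(a)),0])
    u,v=proj(s,p); print(z,a,[int(map_coordinates(px[:,:,k],[[v],[u]],order=1)[0]) for k in range(3)])
a=cv2.resize(px[215:290,185:365].astype(np.uint8),None,fx=4.4,fy=4.4,interpolation=cv2.INTER_CUBIC)
cv2.imwrite("pics/crop2.png",a[:,:,::-1]); print(bot.read_state()["ee_pos"])
E
```

```text
0.034 -95 [179, 163, 144]
0.034 -89 [123, 99, 80]
0.034 -83 [162, 149, 125]
0.034 -77 [132, 127, 109]
0.034 -71 [94, 85, 71]
0.034 -65 [110, 98, 81]
0.034 -59 [110, 94, 76]
0.034 -53 [83, 52, 34]
0.034 -47 [82, 50, 31]
0.034 -41 [77, 42, 22]
0.034 -35 [78, 43, 23]
0.034 -29 [79, 43, 23]
0.034 -23 [79, 44, 24]
0.034 -17 [79, 43, 22]
0.034 -11 [81, 45, 25]
0.034 -5 [81, 44, 25]
0.034 1 [79, 45, 26]
0.042 -95 [185, 172, 156]
0.042 -89 [183, 167, 145]
0.042 -83 [101, 78, 61]
0.042 -77 [174, 159, 133]
0.042 -71 [147, 143, 122]
0.042 -65 [95, 83, 67]
0.042 -59 [101, 81, 63]
0.042 -53 [91, 64, 45]
0.042 -47 [76, 40, 21]
0.042 -41 [77, 42, 21]
0.042 -35 [80, 44, 24]
0.042 -29 [80, 44, 25]
0.042 -23 [79, 45, 25]
0.042 -17 [80, 44, 25]
0.042 -11 [81, 45, 25]
0.042 -5 [80, 45, 25]
0.042 1 [81, 44, 25]
0.05 -95 [234, 228, 216]
0.05 -89 [199, 188, 171]
0.05 -83 [178, 162, 140]
0.05 -77 [127, 107, 88]
0.05 -71 [150, 131, 108]
0.05 -65 [152, 142, 117]
0.05 -59 [103, 82, 63]
0.05 -53 [90, 62, 43]
0.05 -47 [75, 38, 18]
0.05 -41 [78, 43, 23]
0.05 -35 [79, 44, 25]
0.05 -29 [80, 44, 24]
0.05 -23 [79, 44, 25]
0.05 -17 [79, 44, 25]
0.05 -11 [80, 44, 24]
0.05 -5 [80, 44, 25]
0.05 1 [81, 45, 26]
[ 0.4041511  -0.12240541  0.24707286]
```

View pics/crop2.png

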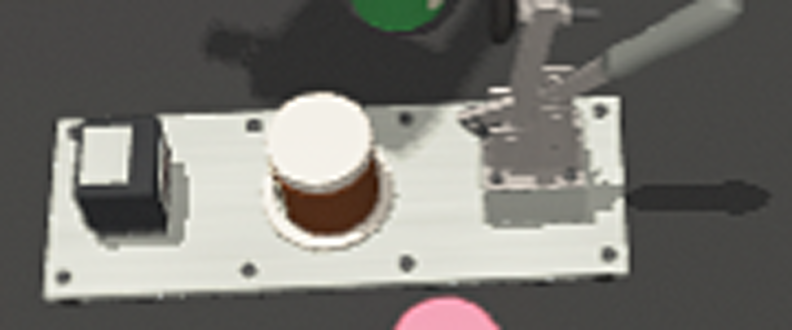

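The right label edge in the crop is at about (285,205), azimuth −57°. That puts the label's middle at about −92°, square to the reader. The lid still looks raised. Next I'll check the handle and approach it along its axis.

```bash
cat >> h.py <<'E'
RS=R.from_euler('z',YAW)
def hp(th,d,tilt=None,dx=0): # th from upright (back +), d from pivot
    tilt=th if tilt is None else tilt
    p=st(dx,.148+d*np.sin(th),.122+d*np.cos(th))
    z=np.array([0,-np.sin(tilt),-np.cos(tilt)]);y=np.array([1.,0,0])
    return p,RS*R.from_matrix(np.c_[np.cross(y,z),y,z])
E
python3 - <<'E'
from h import *
s=load("s1");t=load("top0")
for d in(.045,.11,.142):
  p=hp(.838,d)[0]; print(d,p.round(3),np.round(proj(s,p),1),np.round(proj(t,p),1))
print(hp(.838,.21)[0])
go((.42,-.02,.42),down(60))
E
```

```text
0.045 [0.543 0.119 0.152] [324.2 229.4] [315.1 247.2]
0.11 [0.545 0.167 0.196] [343.3 219.6] [289.8 244.1]
0.142 [0.546 0.191 0.217] [353.1 214.6] [276.5 242.5]
[0.54702134 0.24146056 0.26247966]
t 6.35 rv [ 0.002  0.004 -1.391] mm [ -19.9 -101.2 -173.2] at [ 0.4042 -0.1224  0.2471] q [-0.57 -0.19  1.95 -0.    1.39  1.34]
```

Emit:
{"fn": "move_arm", "kwargs": {
  "rows": [
    [0, 0, -1.39, -5, -20, -170, 1],
    [0, 0, -1.39, -5, -20, -170, 1],
    [0, 0, -1.39, -20, -100, -173, 1],
    [0, 0, -1.39, -20, -100, -173, 1],
    [0, 0, -1.39, -20, -100, -173, 1],
    [0, 0, -1.39, -20, -100, -173, 1],
    [0, 0, -1.39, -20, -100, -173, 1],
    [0, 0, -1.39, -20, -100, -173, 1]
  ]
}}

```text
time_s: 7.15
ee_pos: [0.4251, -0.0189, 0.4191]
eef_rot: [-0.0, 0.908, 0.418, 0.0]
contact_force: [-0.5, -0.1, 0.4]
gripper_width: 0.0853
finger_force: 0.0
```

```bash
python3 - <<'E'
from h import *
p,r=hp(.838,.21); go(p+[0,.03,.12],r)
E
```

```text
t 7.15 rv [-0.284 -0.805 -0.637] mm [299.9 -96.1  36.7] at [ 0.4251 -0.0189  0.4191] q [-0.33 -0.26  1.66  0.    1.74  0.38]
```

Emit:
{"fn": "move_arm", "kwargs": {
  "rows": [
    [-0.28, -0.8, -0.64, 300, -96, 37, 1],
    [-0.28, -0.8, -0.64, 300, -96, 37, 1],
    [-0.28, -0.8, -0.64, 300, -96, 37, 1],
    [-0.28, -0.8, -0.64, 300, -96, 37, 1],
    [-0.28, -0.8, -0.64, 300, -96, 37, 1],
    [-0.28, -0.8, -0.64, 300, -96, 37, 1],
    [-0.28, -0.8, -0.64, 300, -96, 37, 1],
    [-0.28, -0.8, -0.64, 300, -96, 37, 1]
  ]
}}

```text
time_s: 7.95
ee_pos: [0.5484, 0.2747, 0.3748]
eef_rot: [0.28, 0.652, 0.639, -0.297]
contact_force: [-0.4, -0.2, -0.4]
gripper_width: 0.0855
finger_force: 0.0
```

```bash
python3 - <<'E'
from h import *
p,r=hp(.838,.21); go(p,r)
E
```

```text
t 7.95 rv [-0.007  0.002  0.012] mm [61.5  1.1 99.7] at [0.5484 0.2747 0.3748] q [ 0.59  0.57  1.02 -0.73  2.01  0.44]
```

Emit:
{"fn": "move_arm", "kwargs": {
  "rows": [
    [0, 0, 0, 31, 1, 50, 1],
    [0, 0, 0, 61, 1, 80, 1],
    [0, 0, 0, 61, 1, 100, 1],
    [0, 0, 0, 61, 1, 100, 1]
  ]
}}

```text
time_s: 8.35
ee_pos: [0.5474, 0.2349, 0.2667]
eef_rot: [0.279, 0.657, 0.635, -0.295]
contact_force: [0.3, -0.0, 0.6]
gripper_width: 0.0853
finger_force: 0.0
```

```bash
python3 - <<'E'
from h import *
c=snap("wrist","w3")
for d in(.045,.11,.142): print(np.round(proj(c,hp(.838,d)[0]),1))
go(*hp(.838,.11))
E
```

```text
[320.2 200.6]
[319.8 224.3]
[319.5 240.8]
t 8.4 rv [-0.009 -0.005 -0.002] mm [  8.3  -0.8 100.7] at [0.5485 0.2361 0.2694] q [ 0.54  0.58  1.22 -0.69  1.82  0.56]
```

View pics/w3.png

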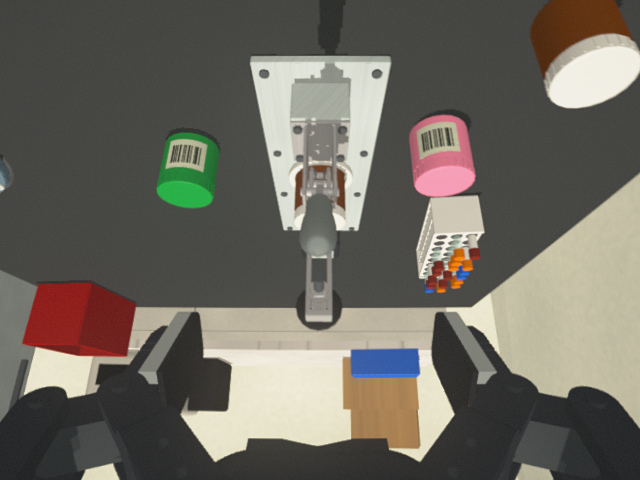

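The wrist view shows the grip's end at (319,238), where it was predicted, midway between the fingers. I'll advance and grip.

Emit:
{"fn": "move_arm", "kwargs": {
  "rows": [
    [0, 0, 0, 5, -1, 20, 1],
    [0, 0, 0, 8, -1, 45, 1],
    [0, 0, 0, 8, -1, 70, 1],
    [0, 0, 0, 8, -1, 90, 1],
    [0, 0, 0, 8, -1, 100, 1],
    [0, 0, 0, 8, -1, 100, 1]
  ]
}}

```text
time_s: 9.0
ee_pos: [0.5457, 0.1685, 0.1977]
eef_rot: [0.28, 0.659, 0.635, -0.291]
contact_force: [-0.1, 0.9, -0.1]
gripper_width: 0.0853
finger_force: 0.0
```

Emit:
{"fn": "move_arm", "kwargs": {
  "force": 30,
  "rows": [
    [0, 0, 0, 0, 0, 0, -1],
    [0, 0, 0, 0, 0, 0, -1],
    [0, 0, 0, 0, 0, 0, -1],
    [0, 0, 0, 0, 0, 0, -1],
    [0, 0, 0, 0, 0, 0, -1],
    [0, 0, 0, 0, 0, 0, -1],
    [0, 0, 0, 0, 0, 0, -1]
  ]
}}

```text
time_s: 9.7
ee_pos: [0.5447, 0.1694, 0.1969]
eef_rot: [0.28, 0.658, 0.636, -0.292]
contact_force: [-4.0, 4.8, 4.5]
gripper_width: 0.0203
finger_force: 29.5
```

```bash
python3 - <<'E'
from h import *
s=bot.read_state(); print(s["gripper_width"],s["finger_force"],s["contact_force"])
go(*hp(.838,.11))
# arc rows relative to now
r0=Rq(s["eef_rot"]);p0=s["ee_pos"]
for th in(.838,.74,.62,.5,.38,.26,.14,.05,0,-.052,-.065):
  p,r=hp(th,.11); print(th,(r0.inv()*r).as_rotvec().round(3),(1000*r0.inv().apply(p-p0)).round(1))
E
```

```text
0.02033488226592573 29.46095645427704 [-4.00778485  4.81748403  4.48379145]
t 9.7 rv [-0.007 -0.006 -0.002] mm [-0.5  0.2  2.5] at [0.5447 0.1694 0.1969] q [ 0.46  0.56  1.4  -0.71  1.65  0.61]
0.838 [-0.007 -0.006 -0.002] [-0.5  0.2  2.5]
0.74 [-0.007  0.092 -0.002] [-11.3   0.2   3. ]
0.62 [-0.006  0.212 -0.003] [-24.3   0.2   5. ]
0.5 [-0.006  0.332 -0.003] [-37.    0.3   8.5]
0.38 [-0.006  0.452 -0.003] [-49.2   0.3  13.5]
0.26 [-0.006  0.572 -0.004] [-60.7   0.4  20. ]
0.14 [-0.006  0.692 -0.004] [-71.4   0.5  27.8]
0.05 [-0.005  0.782 -0.005] [-78.7   0.5  34.4]
0 [-0.005  0.832 -0.005] [-82.5   0.6  38.4]
-0.052 [-0.005  0.884 -0.005] [-86.2   0.6  42.7]
-0.065 [-0.005  0.897 -0.005] [-87.1   0.6  43.9]
```

Emit:
{"fn": "move_arm", "kwargs": {
  "rows": [
    [0, 0.05, 0, -5.6, 0, 0.1, -1],
    [0, 0.1, 0, -11.2, 0, 0.6, -1],
    [0, 0.2, 0, -22.3, 0, 2.2, -1],
    [0, 0.3, 0, -33.2, 0, 5, -1],
    [0, 0.4, 0, -43.8, 0, 8.9, -1],
    [0, 0.5, 0, -54, 0, 13.8, -1],
    [0, 0.6, 0, -63.5, 0, 19.6, -1],
    [0, 0.65, 0, -68, 0, 23, -1]
  ]
}}

```text
time_s: 10.5
ee_pos: [0.5429, 0.1051, 0.2339]
eef_rot: [0.062, 0.717, 0.691, -0.064]
contact_force: [-5.3, 5.7, 9.8]
gripper_width: 0.021
finger_force: 30.8
```

```bash
python3 - <<'E'
from h import *
s=bot.read_state(); print(s["gripper_width"],s["finger_force"],s["contact_force"],s["ee_pos"])
r0=Rq(s["eef_rot"]);p0=s["ee_pos"]
q=RS.inv().apply(p0-S)-[0,.148,.122]; print("handle angle",np.arctan2(q[1],q[2]),np.hypot(q[1],q[2]))
for th in(.25,.15,.05,0,-.052,-.07):
  p,r=hp(th,.112); print(th,(r0.inv()*r).as_rotvec().round(3),(1000*r0.inv().apply(p-p0)).round(1))
E
```

```text
0.020970120696882963 30.760520696640015 [-5.27353216  5.66004827  9.79514426] [0.54294202 0.10508949 0.23385327]
handle angle 0.17400911100183925 0.11356831357325037
0.25 [-0.002 -0.072 -0.007] [ 8.5 -0.   1.9]
0.15 [-0.002  0.028 -0.007] [-2.7  0.1  1.6]
0.05 [-0.002  0.128 -0.008] [-13.8   0.1   2.5]
0 [-0.001  0.178 -0.008] [-19.4   0.2   3.3]
-0.052 [-0.001  0.23  -0.008] [-25.1   0.2   4.5]
-0.07 [-0.001  0.248 -0.008] [-27.    0.2   5. ]
```

Emit:
{"fn": "move_arm", "kwargs": {
  "rows": [
    [0, 0.06, 0, -6, 0, 0.4, -1],
    [0, 0.12, 0, -13, 0, 1, -1],
    [0, 0.18, 0, -20, 0, 2, -1],
    [0, 0.22, 0, -25, 0, 3, -1],
    [0, 0.24, 0, -28, 0, 3, -1],
    [0, 0.24, 0, -30, 0, 3, -1],
    [0, 0.24, 0, -31, 0, 3, -1]
  ]
}}

```text
time_s: 11.2
ee_pos: [0.5421, 0.0789, 0.2358]
eef_rot: [-0.023, 0.719, 0.694, 0.023]
contact_force: [-2.0, 19.1, 8.5]
gripper_width: 0.0203
finger_force: 30.5
```

```bash
python3 - <<'E'
from h import *
s=bot.read_state(); print(s["gripper_width"],s["finger_force"],s["contact_force"],s["ee_pos"])
p0=s["ee_pos"]
q=RS.inv().apply(p0-S)-[0,.148,.122]; print("handle angle",np.arctan2(q[1],q[2]),np.hypot(q[1],q[2]))
E
```

```text
0.020283515427685916 30.496529638767242 [-1.95938119 19.11946558  8.54293704] [0.54208655 0.07891945 0.23581976]
handle angle -0.05723468610606317 0.11400643595020518
```

Emit:
{"fn": "move_arm", "kwargs": {
  "rows": [
    [0, 0, 0, -2, 0, 0, -1],
    [0, 0, 0, -3, 0, 0, -1],
    [0, 0, 0, -3, 0, 0, -1],
    [0, 0, 0, -1, 0, 0, -1],
    [0, 0, 0, 0, 0, 0, -1]
  ]
}}

```text
time_s: 11.7
ee_pos: [0.5421, 0.079, 0.2358]
eef_rot: [-0.023, 0.718, 0.695, 0.023]
contact_force: [-3.5, 12.7, 10.4]
gripper_width: 0.0206
finger_force: 30.6
```

```bash
python3 - <<'E'
from h import *
s=bot.read_state(); print(s["finger_force"],s["contact_force"],s["ee_pos"])
c=snap("scene","s2")
a=cv2.resize(c["pixels"][195:290,185:365],None,fx=4.4,fy=4.4,interpolation=cv2.INTER_CUBIC)
cv2.imwrite("pics/crop3.png",a[:,:,::-1])
r0=Rq(s["eef_rot"]);p0=s["ee_pos"]
for th in(-.052,.05,.25,.45,.65,.838,.86):
  p,r=hp(th,.114); print(th,(r0.inv()*r).as_rotvec().round(3),(1000*r0.inv().apply(p-p0)).round(1))
E
```

```text
30.609690248966217 [-3.54444992 12.6770832  10.43319152] [0.5421208  0.07904129 0.23582992]
-0.052 [-0.001 -0.012 -0.004] [0.5 0.1 0. ]
0.05 [-0.001 -0.114 -0.004] [12.1  0.   0.7]
0.25 [-0.001 -0.314 -0.004] [34.3 -0.   5.6]
0.45 [-0.002 -0.514 -0.004] [55.2 -0.1 14.7]
0.65 [-0.002 -0.714 -0.003] [73.8 -0.2 27.9]
0.838 [-0.002 -0.902 -0.003] [88.5 -0.2 43.3]
0.86 [-0.002 -0.924 -0.003] [90.1 -0.2 45.3]
```

View pics/crop3.png

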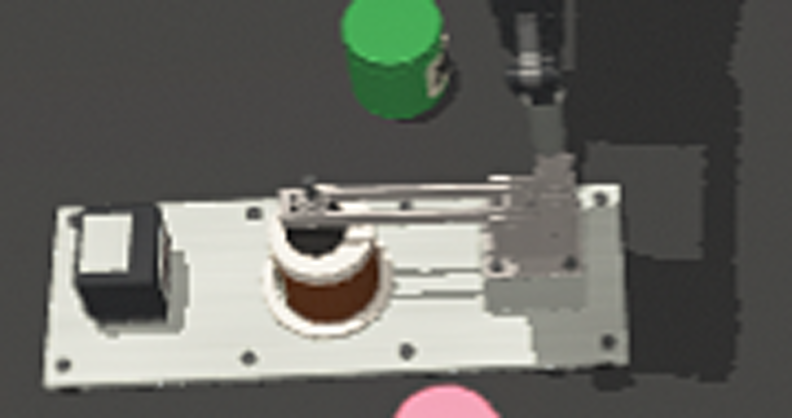

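The crop shows the arm level and the foot on the lid at (315,240), with the handle upright and the jar in its nest. The press is locked against its stop, so I'll swing it back open.

Emit:
{"fn": "move_arm", "kwargs": {
  "rows": [
    [0, -0.05, 0, 7, 0, 0, -1],
    [0, -0.12, 0, 15, 0, 1, -1],
    [0, -0.2, 0, 25, 0, 2.5, -1],
    [0, -0.3, 0, 36, 0, 5.5, -1],
    [0, -0.4, 0, 47, 0, 9.5, -1],
    [0, -0.5, 0, 57, 0, 14.5, -1],
    [0, -0.6, 0, 67, 0, 20.5, -1],
    [0, -0.7, 0, 76, 0, 27.5, -1]
  ]
}}

```text
time_s: 12.55
ee_pos: [0.5443, 0.1528, 0.2126]
eef_rot: [0.22, 0.682, 0.658, -0.229]
contact_force: [-5.2, -4.6, 1.5]
gripper_width: 0.0205
finger_force: 29.7
```

```bash
python3 - <<'E'
from h import *
s=bot.read_state(); print(s["finger_force"],s["contact_force"],s["ee_pos"])
r0=Rq(s["eef_rot"]);p0=s["ee_pos"]
q=RS.inv().apply(p0-S)-[0,.148,.122]; print("handle angle",np.arctan2(q[1],q[2]),np.hypot(q[1],q[2]))
for th in(.75,.838,.86):
  p,r=hp(th,.114); print(th,(r0.inv()*r).as_rotvec().round(3),(1000*r0.inv().apply(p-p0)).round(1))
E
```

```text
29.68117743730545 [-5.15006215 -4.55225333  1.49348812] [0.54431141 0.15279336 0.2125794 ]
handle angle 0.6396128105023969 0.11289587185041869
0.75 [-0.005 -0.103 -0.004] [12.6  0.  -0.5]
0.838 [-0.006 -0.191 -0.004] [22.5 -0.   1. ]
0.86 [-0.006 -0.213 -0.004] [24.9 -0.   1.5]
```

Emit:
{"fn": "move_arm", "kwargs": {
  "rows": [
    [0, -0.1, 0, 12, 0, 0, -1],
    [0, -0.18, 0, 21, 0, 1, -1],
    [0, -0.2, 0, 25, 0, 1.5, -1],
    [0, -0.2, 0, 27, 0, 1.5, -1],
    [0, -0.2, 0, 28, 0, 1.5, -1],
    [0, -0.2, 0, 28, 0, 1.5, -1]
  ]
}}

```text
time_s: 13.15
ee_pos: [0.5448, 0.1707, 0.195]
eef_rot: [0.284, 0.656, 0.632, -0.298]
contact_force: [-4.9, -13.3, 9.0]
gripper_width: 0.0207
finger_force: 30.7
```

```bash
python3 - <<'E'
from h import *
s=bot.read_state(); print(s["finger_force"],s["contact_force"],s["ee_pos"])
p0=s["ee_pos"]
q=RS.inv().apply(p0-S)-[0,.148,.122]; print("handle angle",np.arctan2(q[1],q[2]),np.hypot(q[1],q[2]))
E
```

```text
30.74123740196228 [ -4.86364299 -13.30043503   8.98295126] [0.54480942 0.17074108 0.19499178]
handle angle 0.8632326259773633 0.11229776820106442
```

Emit:
{"fn": "move_arm", "kwargs": {
  "rows": [
    [0, 0, 0, -3, 0, 0, -1],
    [0, 0, 0, -3, 0, 0, 1],
    [0, 0, 0, -3, 0, 0, 1],
    [0, 0, 0, -3, 0, 0, 1],
    [0, 0, 0, -3, 0, 0, 1],
    [0, 0, 0, -3, 0, 0, 1],
    [0, 0, 0, -3, 0, 0, 1]
  ]
}}

```text
time_s: 13.85
ee_pos: [0.5453, 0.172, 0.1951]
eef_rot: [0.283, 0.656, 0.634, -0.295]
contact_force: [-0.3, -0.1, 0.4]
gripper_width: 0.0859
finger_force: 0.0
```

Emit:
{"fn": "move_arm", "kwargs": {
  "rows": [
    [0, 0, 0, 0, 0, -20, 1],
    [0, 0, 0, 0, 0, -50, 1],
    [0, 0, 0, 0, 0, -90, 1],
    [0, 0, 0, 0, 0, -130, 1],
    [0, 0, 0, -20, 0, -160, 1],
    [0, 0, 0, -30, 0, -180, 1],
    [0, 0, 0, -30, 0, -180, 1]
  ]
}}

```text
time_s: 14.55
ee_pos: [0.5506, 0.2878, 0.3413]
eef_rot: [0.284, 0.657, 0.634, -0.292]
contact_force: [-0.1, -0.1, 1.0]
gripper_width: 0.0855
finger_force: 0.0
```

```bash
python3 - <<'E'
from h import *
from scipy.ndimage import map_coordinates
s=snap("scene","s3"); px=s["pixels"].astype(float)
for z in(.034,.042):
  print([(a,[int(map_coordinates(px[:,:,k],[[proj(s,st(0,0,z)+.033*np.array([np.cos(np.radians(a)),np.sin(np.radians(a)),0]))[1]],[proj(s,st(0,0,z)+.033*np.array([np.cos(np.radians(a)),np.sin(np.radians(a)),0]))[0]]],order=1)[0]) for k in (0,2)]) for a in range(-89,-30,6)])
A=[cv2.resize(load(f)["pixels"][205:290,185:365],None,fx=3.5,fy=3.5,interpolation=cv2.INTER_CUBIC) for f in("s1","s3")]
cv2.imwrite("pics/crop4.png",np.vstack(A)[:,:,::-1])
for f in("s1","s3"):
  # lid top front edge row / centroid in mask
  p=load(f)["pixels"][230:262,240:275]; m=(p.min(2)>190).astype(np.uint8); M=cv2.moments(m,True); print(f,M["m10"]/M["m00"],M["m01"]/M["m00"],M["m00"])
print(bot.read_state()["ee_pos"],bot.read_state()["contact_force"])
E
```

```text
[(-89, [133, 90]), (-83, [163, 132]), (-77, [133, 109]), (-71, [94, 71]), (-65, [110, 81]), (-59, [110, 76]), (-53, [83, 34]), (-47, [83, 30]), (-41, [77, 22]), (-35, [78, 22])]
[(-89, [185, 157]), (-83, [112, 70]), (-77, [175, 141]), (-71, [148, 122]), (-65, [95, 67]), (-59, [101, 62]), (-53, [91, 44]), (-47, [76, 21]), (-41, [78, 22]), (-35, [79, 25])]
s1 13.988549618320612 17.700381679389313 524.0
s3 15.948542024013722 17.81132075471698 583.0
[0.55014863 0.28695407 0.33877332] [ 0.16051696 -0.18988473 -0.88077443]
```

View pics/crop4.png

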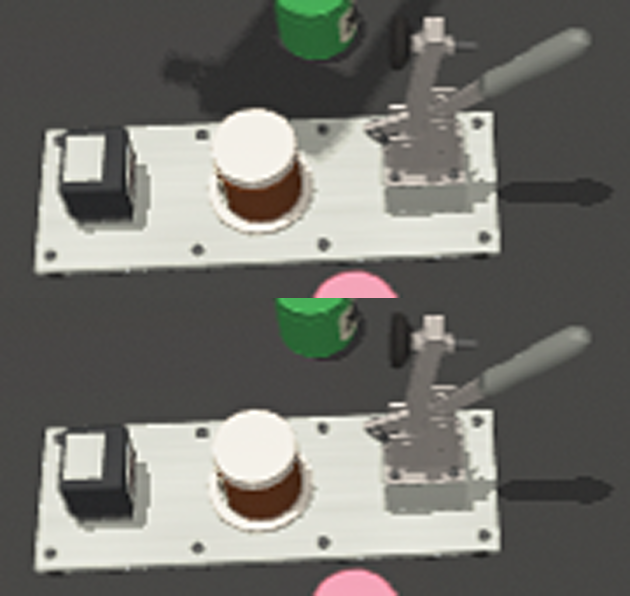

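Before and after: the lid top dropped from crop row 107 to about 110.5, which is about 1 scene pixel and matches the expected 6 mm. The label edge is unchanged at −57°, the arm is back up and the handle is fully back, so I'm handing in.

```bash
python3 -c "
from rig import bot
print(bot.job_done())"
```

```text
the job is handed in; nothing more can be done
None
```

I handed the job in at about 14.6 s of the 64 s allowed: the label faces the reader squarely, the lid is pressed down (about 6 mm in the images), the press is fully open again, and no bystander appears to have been touched; no verdict was returned.

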